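# Seat an opened phone in the repair jig and hold the hand microscope over its chip

## Task

Lower the opened phone flat and square into the shaped pocket of the repair jig and let go of it; its end with the cut corners goes to the end of the pocket with the cut corners. Then lift the cordless hand microscope out of its cup stand, carry it over the clutter without knocking against the basket or shifting anything, and stop with its lens pointing straight down about one centimetre above the middle of the big square black chip, the wide sides of its body parallel to the phone's long sides, never touching the phone. Finish while holding it there still, hovering in the gripper for the picture: do not put it down or let go.

Things in the scene. Friction and masses are not known exactly. Their poses are not given: they have to be found in the camera images.
- jig: Repair jig, fixed: aluminium block 150 (x) x 94 x 15 mm high. Its pocket (rubber floor 8 mm above the bench, 7 mm deep) has the phone's outline, 1.2 mm play all round, +x corners cut at 45 degrees by 12 mm, top 3 mm a 45 degree lead-in. Finger scoops, open to the sides, break both long walls from x = -28 to +26 mm, floor 4 mm above the bench. Origin: under the pocket's centre, on the bench; z up.
- phone_center (a point): Centre (half-way up) of the opened phone, 112 (x) x 54 (y) x 12 mm thick, 110 g: black with metal rim, +x corners cut at 45 degrees by 12 mm; silver battery in the -x half, green board in the +x half. It lies face up on a rubber mat, top 2 mm above the bench. Grip it across its 54 mm width. Seated, this point is 14 mm above the jig's origin, x along the jig's x.
- chip (a point): Centre of the top of the largest black square chip (16 mm) on the phone's board: 26 mm to +x (cut-corner end), 6 mm to +y and 4.3 mm above the phone's centre; 1.7 mm below the phone's rim. Axes as the phone's.
- scope_body (a point): Centre of the hand microscope's body, 76 mm above its lens: white block 40 (x) x 28 (y) x 60 mm high, wide flat sides facing +y and -y (grip across these 28 mm). Below it a round black and clear nose, 30 mm across, 46 mm long, lens at its lower end. 106 mm high overall, 140 g. z points up from the lens. A round key marks the +x narrow side; either narrow side may face either way.
- scope_lens (a point): Middle of the lens, the flat lower end of the microscope's nose (30 mm across). Axes as scope_body.
- stand: Heavy grey cup stand, fixed: round foot 84 mm across, 12 mm high, with a cup 46 mm outside, 38 mm inside, floor 14 mm and rim 48 mm above the bench; the microscope's nose stands loose and upright in it. Origin: under its centre, on the bench. It is left or right of the jig, the phone's mat on the other side.
- basket: Yellow plastic basket of hand tools, fixed, 170 mm (x) by 66 mm (y) by 51 mm high, tool handles standing out of it up to 70 mm above the bench, to the left of the jig. Origin: under its centre, on the bench. Not to be bumped.
- screw_jar: Clear screw jar with black lid, 48 mm across, 62 mm high, to the right of the jig. Loose. Origin: under its centre, on the bench. Leave alone.
- flux_bottle: Amber bottle with white cap, 40 mm across, 70 mm high, to the right of the jig. Loose. Origin: under its centre. Leave alone.
- meter: Black multimeter lying on its back, 150 by 74 by 42 mm high, beyond the jig to the left. Loose. Origin: under its centre. Leave alone.
- driver_a: Green-handled screwdriver, 150 mm long, about 25 mm high, lying beyond the jig. Loose. Origin: under it, near its middle. Leave alone.
- tweezers: Steel tweezers, 130 mm long, 8 mm high, lying between robot and jig. Loose. Origin: under its middle. Leave alone.
- spare_board: Loose spare circuit board 62 by 44 mm, 6 mm high, lying beyond the jig. Origin: under its centre. Leave alone.
- phone: The opened phone itself; origin at the centre of its underside, 6 mm below phone_center; same axes.
- scope: The hand microscope itself; origin at its lens, same axes as scope_body.
Things that resemble listed ones, but are neither listed nor needed, are in the scene too. There is more than one size of the scope; the job needs the smallest.

How it is judged:
By the outcome, as a careful person would: the job done as asked, in the order asked, and still so for the second after the job is handed in, while the arm keeps its last pose, push and grip.
It also fails if it takes over 66 s, if anything falls off the work surface, if the arm or the gripper's body presses on something with over 40 N, if the wrist force passes 120 N, or if a joint passes its speed limit or range.

## Robot

A 6-joint arm with a two-finger parallel gripper is mounted at the origin on the work surface. World frame = base frame: x ahead of the robot, y to its left, z up, the work surface at z = 0. Lengths are in mm, angles in rad, forces in N, time in s.
With the tool pointing down it reaches from about 350 to 975 mm from the base axis. Payload 7.1 kg.
Tool frame: the origin (TCP) lies midway between the tips of the shut fingers; the grasp point (between the pads) lies 19 mm behind it (ctrl.hold_point_z is the distance from the TCP to the grasp point, in mm); z points along the fingers, y is the direction in which the jaws open and shut (so a half turn about z gives the same grasp; the last joint's range is limited). The gripper opens to 88 mm and grips with 3 to 60 N. Pads are 20 mm wide; open, the fingers measure 115 mm over their backs; the gripper's body (75 mm by 178 mm) begins 61 mm behind the grasp point.
Start: joints at [-1.345, 0.423, 1.63, -0, 1.089, -0.019], TCP at [151.496, -606.345, 222.675] pointing down, gripper open.
Joint ranges: [-3, 3], [-0.9, 2.11], [0.09, 2.58], [-1.31, 4.45], [0.11, 2.69], [-2.54, 2.54]. Speed limits (rad/s): [2.39, 2.39, 3.01, 3.14, 3.14, 3.14].

## Interface

Orientations are given as a rotation vector (axis times angle).
In Python, from workcell import ctrl, eyes gives the robot as it stands.
- The arm moves only by the tool move_arm, never from a script. Its argument "deltas" is a list of rows, each a list of 6 numbers: the shift along the tool's x, y, z in mm, then the turn, a rotation vector about the tool's x, y, z in rad. A call has 1 to 5 rows; each row shifts and turns the pose as measured when the row begins, along the tool's axes as they then stand; what a row does not reach is not made up. A row lasts 1/12 s, in which the tool goes at most 41.7 mm and 7.16 degrees, less where a joint would pass 70% of its speed; a pose out of reach is approached as far as the arm can. A call is refused whole if a number of a shift passes 41.7 or a number of a turn 0.125, either way. A call with a gripper value outside its range is refused whole. "hand" is the closure, from -1 (fully open) to 1 (shut), set as the call begins (left out, the last holds). The fingers move at their own pace and stop on an object; the grip force is fixed at half the most. Time passes only in rows, so rows that do not move let the fingers close. It gives the time, the measured TCP pose, the force and the opening at its end, in the units of the state.
- ctrl.get_obs(): the state, without advancing time (a new reading comes with each control period).
- eyes.get_image(name): name is "scene" or "side" or "wrist"; returns a dict with "frame" (480x640x3 uint8, red, green, blue), "range_z" (480x640 float32, mm along the optical axis (not along the pixel's ray), 0 where there is no reading), "fx", "fy", "cx", "cy" (pixels), "cam_to_world" (4x4, takes a point from camera to world coordinates). Camera axes: x right, y down, z forward; pixel columns grow to the right and rows downward; lengths in mm; the calibration is good to about 2 mm. A picture is of the moment at which its call begins.
- ctrl.close_job(): hands the job in, once; it reports no verdict.
The state is a dict: "t": time; "qpos": joint angles; "qvel": joint speeds; "joint_torque": joint torques, N m; "ee_pos": TCP position; "orientation": TCP orientation; "ft_force": force on the tool from outside, world axes, zero at the start; "moment": the same for the moment, N m; "width": finger opening in mm.
Only numpy, scipy, OpenCV 4.12 (cv2) and the standard library are available. Lean on these libraries where they do the work, as an engineer would, in place of code of your own. Each camera call takes 0.05 s, during which the arm holds its last target.

## Working session

There is one attempt and no reset: what is moved stays moved. The work goes in short steps, Python scripts to look and compute and a tool call to move; the robot and the scene stay as the last step left them, time stands still between calls to the robot, and variables do not carry over. Pictures are saved under pics/ and viewed, and the job is handed in when it is done.

Besides the shell and the picture viewer there is one more tool, called after ">>>" as name(argument=value, ...) on one line, values as JSON. move_arm: Moves the arm, as the interface text tells. Its arguments: {"type":"object","properties":{"deltas":{"type":"array"},"hand":{"type":"number"}},"required":["deltas"]}

```bash
mkdir -p pics; ls
cat > h.py <<'E'
import numpy as np, cv2
from workcell import ctrl, eyes
def grab(n,save=None):
    d=eyes.get_image(n)
    if save: cv2.imwrite('pics/'+save+'.png',d['frame'][:,:,::-1]); np.savez('pics/'+save+'.npz',**d)
    return d
def load(s): return dict(np.load('pics/'+s+'.npz'))
def ray(d,u,v,z):
    T=d['cam_to_world'];r=T[:3,:3]@np.array([(u-d['cx'])/d['fx'],(v-d['cy'])/d['fy'],1.])
    o=T[:3,3];return o+r*(z-o[2])/r[2]
def cloud(d):
    z=d['range_z'];v,u=np.mgrid[:480,:640]
    P=np.stack([(u-d['cx'])/d['fx']*z,(v-d['cy'])/d['fy']*z,z],-1)
    return P@d['cam_to_world'][:3,:3].T+d['cam_to_world'][:3,3]
E
python3 - <<'E'
from h import *
for n in ['scene','side','wrist']:
    d=grab(n,n+'0'); print(n,d['fx'],d['cam_to_world'].round(3).tolist())
print(ctrl.get_obs())
E
```

```text
pics
scene 499.7933427151838 [[-0.142, 0.799, -0.585, 1165.074], [0.99, 0.117, -0.081, 144.837], [0.004, -0.59, -0.807, 914.589], [0.0, 0.0, 0.0, 1.0]]
side 553.6612353839427 [[0.987, -0.119, 0.11, 449.932], [-0.162, -0.728, 0.666, -663.389], [0.001, -0.675, -0.738, 885.345], [0.0, 0.0, 0.0, 1.0]]
wrist 360.0672631498125 [[0.243, -0.93, -0.276, 227.092], [-0.97, -0.233, -0.067, -586.639], [-0.002, 0.284, -0.959, 384.239], [0.0, 0.0, 0.0, 1.0]]
{'t': 0.15, 'qpos': array([-1.34497264e+00,  4.23655227e-01,  1.63047481e+00, -5.08631640e-06,
        1.08859723e+00, -1.89885673e-02]), 'qvel': array([ 0.00196332, -0.0016985 , -0.00322816, -0.00059739, -0.00074682,
       -0.00095132]), 'joint_torque': array([ 9.89392756e-04, -5.44985569e+01, -2.73919970e+01,  6.44080318e-02,
        2.04236613e-02, -4.11146846e-05]), 'ee_pos': array([ 151.42210168, -605.9549309 ,  222.10213661]), 'orientation': array([-3.11696627e+00, -3.83456546e-01,  1.90957121e-04]), 'ft_force': array([ 0.10174126, -0.1902782 ,  0.52733021]), 'moment': array([-0.01118079,  0.03274728,  0.01046416]), 'width': 87.89376221811337}
```

View pics/scene0.png

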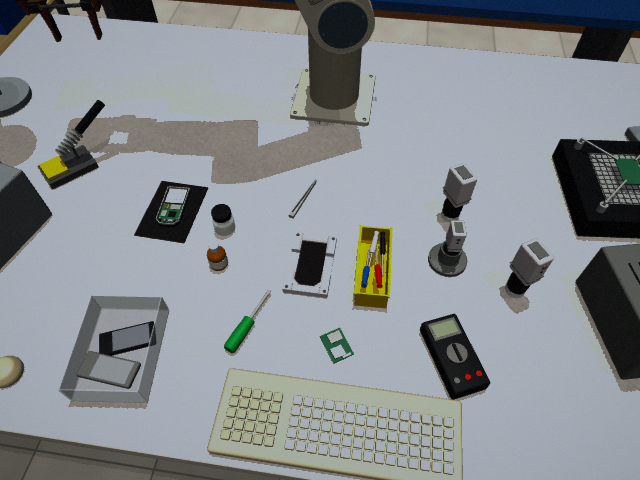

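View pics/side0.png

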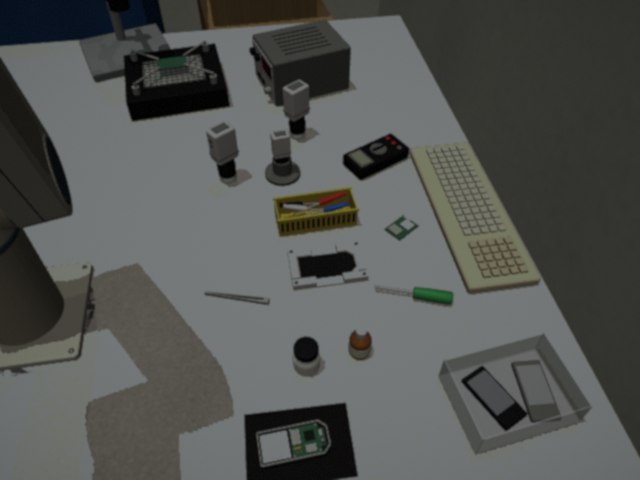

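View pics/wrist0.png

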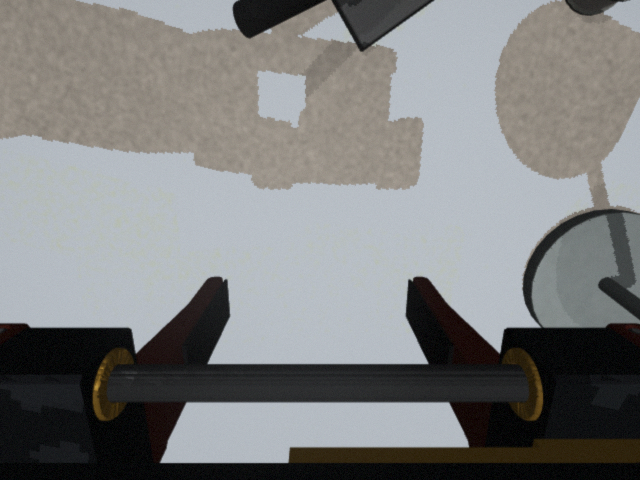

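Run:
```python
from h import *
s=load('scene0');e=load('side0')
def up(d,x0,y0,w,h,k): return cv2.resize(d['frame'][y0:y0+h,x0:x0+w,::-1],None,fx=k,fy=k,interpolation=cv2.INTER_CUBIC)
a=up(s,130,175,80,70,5);b=up(e,240,400,120,80,5)[:350,:]
c=up(s,280,150,290,160,2);
im=np.zeros((600,800,3),np.uint8)
im[:280,:400]=cv2.resize(a,(400,350))[:280]
im[:250,400:]=cv2.resize(up(e,240,400,120,80,3),(400,267))[:250]
im[280:600,:580]=c
cv2.imwrite('pics/crop1.png',im)
for n,d,pts in [('scene',s,dict(phone=(173,205,14),jig=(310,265,15),stand=(448,260,12),basket=(374,265,51),jar=(222,212,62),flux=(217,252,70),meter=(455,355,42))),('side',e,dict(phone=(293,442,14),jig=(328,264,15),stand=(283,174,12),basket=(316,205,51),jar=(306,343,62),flux=(361,336,70),meter=(376,155,42)))]:
    for k,(u,v,z) in pts.items(): print(n,k,ray(d,u,v,z).round(0))
P=cloud(s)
for n,(x0,y0,x1,y1) in dict(stand=(446,218,468,245),up=(446,162,476,200),right=(512,238,552,280)).items():
    Q=P[y0:y1,x0:x1].reshape(-1,3);t=Q[:,2].max();top=Q[Q[:,2]>t-8]
    print(n,t.round(),top.mean(0).round(),cv2.minAreaRect(top[:,:2].astype(np.float32)))
```

```text
scene phone [ 469. -315.   14.]
scene jig [588.  30.  15.]
scene stand [530. 323.  12.]
scene basket [592. 165.  51.]
scene jar [ 509. -178.   62.]
scene flux [ 620. -157.   70.]
scene meter [763. 330.  42.]
side phone [ 463. -322.   14.]
side jig [578.  22.  15.]
side stand [521. 307.  12.]
side basket [575. 155.  51.]
side jar [ 505. -178.   62.]
side flux [ 599. -184.   70.]
side meter [741. 305.  42.]
stand 915.0 [1165.  145.  915.] ((1165.0743408203125, 144.83660888671875), (0.0, 0.0), 0.0)
up 915.0 [1165.  145.  915.] ((1165.0743408203125, 144.83660888671875), (0.0, 0.0), 0.0)
right 915.0 [1165.  145.  915.] ((1165.0743408203125, 144.83660888671875), (0.0, 0.0), 0.0)
```

View pics/crop1.png

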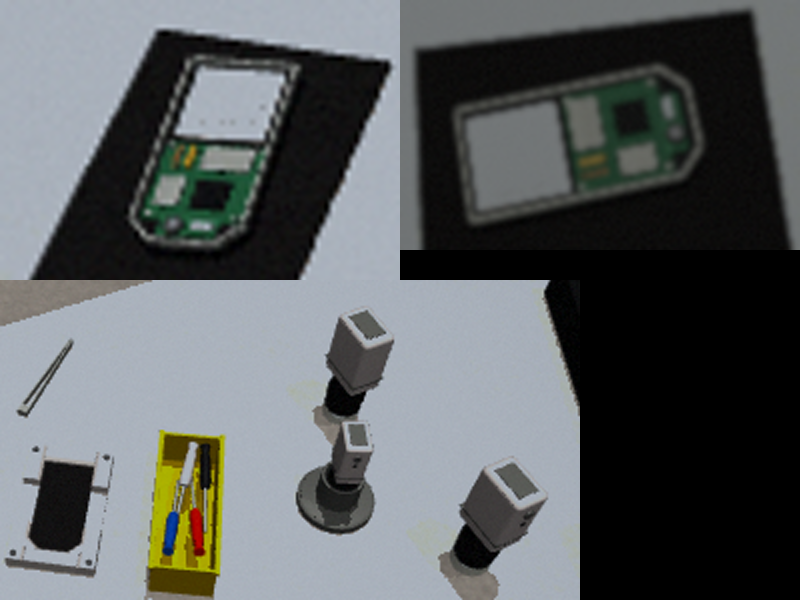

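```bash
cat >> h.py <<'E'
from scipy.spatial.transform import Rotation as R
def plan(x,y,z,yaw=None,obs=None,n=None):
    """tool-frame shift to target TCP pose, tool down, tool x at yaw (world)"""
    o=obs or ctrl.get_obs(); R0=R.from_rotvec(o['orientation'])
    yaw0=np.arctan2(*R0.as_matrix()[[1,0],0])
    if yaw is None: yaw=yaw0
    Rt=R.from_euler('z',yaw)*R.from_euler('x',np.pi)
    d=R0.inv().apply(np.array([x,y,z])-o['ee_pos']); w=(R0.inv()*Rt).as_rotvec()
    print('t',round(o['t'],2),'pos',o['ee_pos'].round(1),'yaw',round(yaw0,4),'w',round(o['width'],1),'shift',d.round(1),'turn',w.round(4),'rows>=',round(max(np.linalg.norm(d)/41.7,np.linalg.norm(w)/.125),1),'F',o['ft_force'].round(1))
E
python3 - <<'E'
from h import *
s=load('scene0');e=load('side0')
a,b,c=[ray(e,*p,14) for p in ((256.5,431.5),(261,466.6),(316.5,420.4))]
print(a,b,c,np.arctan2(*(c-a)[[1,0]]),np.arctan2(*(a-b)[[1,0]])-np.pi/2)
plan(440,-318,230,0.0)
E
```

```text
[ 407.62785211 -295.49095494   14.        ] [ 409.80682463 -350.96418952   14.        ] [ 504.93452749 -292.96651539   14.        ] 0.025937310237883763 0.03925952633514984
t 0.15 pos [ 151.4 -606.   222.1] yaw 0.2448 w 87.9 shift [ 349.8 -209.4   -7.7] turn [-1.100e-03  1.000e-04  2.448e-01] rows>= 9.8 F [ 0.1 -0.2  0.5]
```

>>> move_arm(deltas=[[37,-18,0,0,0,0.022],[37,-18,0,0,0,0.022],[37,-19,0,0,0,0.022],[37,-20,5,0,0,0.022],[37,-21,10,0,0,0.022]])

```text
t: 0.57
ee_pos: [310.1, -479.7, 207.6]
orientation: [3.133, 0.185, -0.001]
ft_force: [0.5, -0.6, -0.4]
width: 87.6
```

>>> move_arm(deltas=[[37,-21,10,0,0,0.022],[37,-21,10,0,0,0.022],[37,-21,10,0,0,0.022],[37,-21,10,0,0,0.022],[30,-18,10,0,0,0.022]])

```text
t: 0.98
ee_pos: [474.6, -365.8, 159.1]
orientation: [3.138, 0.002, 0.0]
ft_force: [-0.5, -0.9, 0.3]
width: 87.7
```

Run:
```python
from h import *
plan(465,-321,140,0.03)
```

```text
t 0.98 pos [ 474.6 -365.8  159.1] yaw 0.0016 w 87.7 shift [ -9.5 -44.9  18.9] turn [ 0.0034 -0.0002 -0.0284] rows>= 1.2 F [-0.5 -0.9  0.3]
```

>>> move_arm(deltas=[[-5,-30,9,0,0,-0.02],[-5,-15,9,0.003,0,-0.01],[0,0,0,0,0,0]])

```text
t: 1.23
ee_pos: [469.6, -314.5, 137.4]
orientation: [-3.14, -0.061, 0.0]
ft_force: [-0.3, 0.0, -1.0]
width: 87.9
```

Run:
```python
from h import *
d=grab('wrist','w1')
plan(465,-321,140,0.03)
```

```text
t 1.28 pos [ 470.2 -315.9  138.3] yaw 0.0381 w 88.1 shift [-5.4  4.9 -1.7] turn [-0.0003 -0.0009  0.0081] rows>= 0.2 F [ 0.6 -0.   0.1]
```

View pics/w1.png

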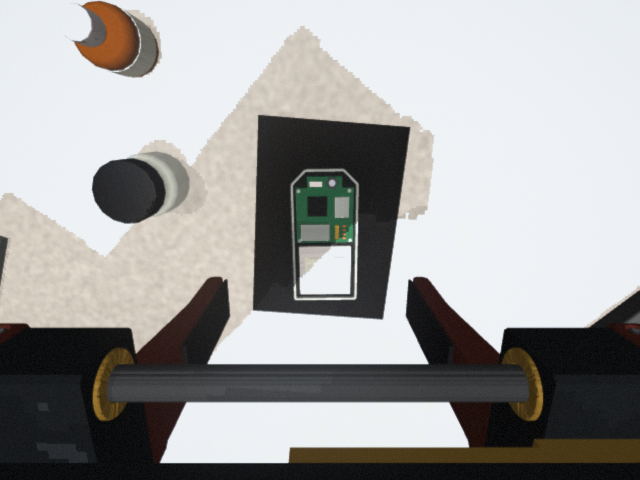

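```bash
cat >> h.py <<'E'
def phone(d,z,box,thr=90,dbg=None):
    x0,y0,x1,y1=box
    g=cv2.cvtColor(d['frame'],cv2.COLOR_RGB2GRAY)[y0:y1,x0:x1]
    m=cv2.morphologyEx((g>thr).astype(np.uint8),cv2.MORPH_CLOSE,np.ones((3,3)))
    cs,_=cv2.findContours(m,cv2.RETR_EXTERNAL,cv2.CHAIN_APPROX_NONE)
    c=max(cs,key=cv2.contourArea)[:,0]+[x0,y0]
    P=np.array([ray(d,u,v,z)[:2] for u,v in c],np.float32)
    (cx,cy),(w,h),a=cv2.minAreaRect(P)
    yaw=np.deg2rad(a if w>h else a+90); yaw=(yaw+np.pi/2)%np.pi-np.pi/2
    print('centre',round(cx,1),round(cy,1),'size',round(w,1),round(h,1),'yaw',round(yaw,4),'area',cv2.contourArea(P),'bb',c.min(0),c.max(0))
    return np.array([cx,cy]),yaw
E
python3 - <<'E'
from h import *
d=load('w1')
for t in (70,90,120): phone(d,14,(268,140,380,310),t)
e=load('side0')
for t in (50,70,90):phone(e,14,(250,412,340,474),t)
d=load('scene0')
for t in (70,90,):phone(d,14,(150,183,193,230),t)
E
```

```text
centre 464.4 -320.0 size 113.5 55.5 yaw 0.0481 area 5984.664812600706 bb [290 168] [358 300]
centre 464.2 -320.1 size 112.6 55.0 yaw 0.0424 area 5876.75176847633 bb [291 169] [358 300]
centre 464.6 -320.0 size 111.7 54.6 yaw 0.0423 area 5777.205737873446 bb [291 169] [357 299]
centre 463.7 -320.7 size 114.0 56.3 yaw 0.0504 area 6006.233089729678 bb [256 419] [330 466]
centre 440.2 -322.0 size 64.1 53.4 yaw 0.0572 area 2151.528212021105 bb [257 427] [302 465]
centre 433.8 -323.2 size 42.9 42.9 yaw 0.0434 area 1717.5898438026197 bb [260 431] [290 462]
centre 467.0 -318.8 size 113.1 53.9 yaw 0.0486 area 5412.942823690828 bb [156 186] [189 223]
centre 462.9 -318.9 size 103.7 53.8 yaw 0.0486 area 2887.1554140774533 bb [162 186] [189 221]
```

>>> move_arm(deltas=[[12,-37,-3,0,0,0],[12,-38,0,0,0,0],[12,-38,0,0,0,0],[12,-38,0,0,0,0],[12,-38,0,0,0,0]])

```text
t: 1.7
ee_pos: [527.9, -132.5, 144.8]
orientation: [3.135, 0.032, 0.013]
ft_force: [0.8, 0.1, 0.8]
width: 88.1
```

>>> move_arm(deltas=[[12,-38,0,0,0,0],[12,-38,0,0,0,0],[12,-30,0,0,0,0],[0,0,0,0,0,0],[0,0,0,0,0,0]])

```text
t: 2.12
ee_pos: [570.5, -20.8, 149.6]
orientation: [3.134, 0.029, 0.031]
ft_force: [-0.5, -0.2, -0.2]
width: 87.6
```

Run:
```python
from h import *
d=grab('wrist','w2')
plan(583,25,140,0.03)
```

```text
t 2.17 pos [570.8 -21.3 149.7] yaw 0.0178 w 88.0 shift [ 12.9 -46.1   9.7] turn [ 0.0077 -0.0201 -0.0122] rows>= 1.2 F [ 0.   0.3 -0. ]
```

View pics/w2.png

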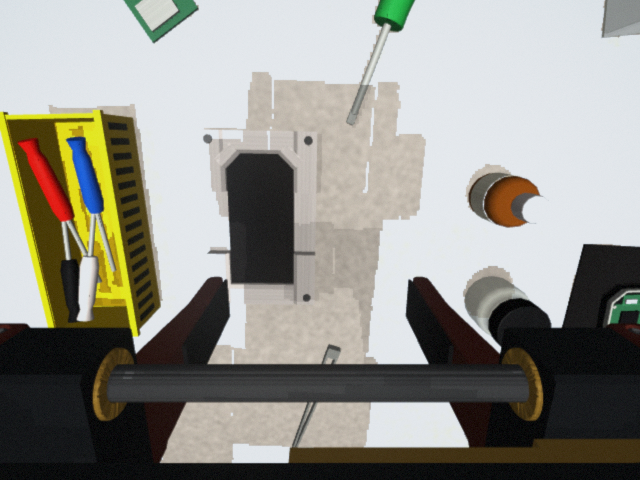

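>>> move_arm(deltas=[[8,-30,5,0.004,-0.01,-0.006],[5,-16,5,0.004,-0.01,-0.006],[0,0,0,0,0,0]])

```text
t: 2.42
ee_pos: [584.5, 20.7, 140.6]
orientation: [3.141, 0.037, 0.002]
ft_force: [-0.0, -0.9, 0.4]
width: 87.7
```

Run:
```python
from h import *
d=grab('wrist','w3')
plan(583,25,140,0.03)
cv2.imwrite('pics/w3c.png',cv2.resize(d['frame'][80:330,200:440,::-1],None,fx=2.4,fy=2.4,interpolation=cv2.INTER_CUBIC))
```

```text
t 2.47 pos [584.2  19.7 140.9] yaw 0.0233 w 87.7 shift [-1.1 -5.3  0.9] turn [ 0.0009 -0.0014 -0.0067] rows>= 0.1 F [ 0.3  0.6 -0.2]
```

View pics/w3c.png

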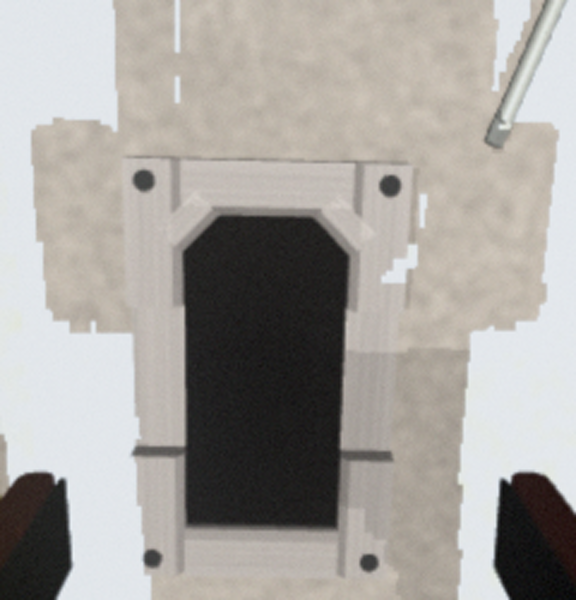

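```bash
cat >> h.py <<'E'
def dark(d,z,box,thr=60):
    x0,y0,x1,y1=box
    g=cv2.cvtColor(d['frame'],cv2.COLOR_RGB2GRAY)[y0:y1,x0:x1]
    m=cv2.morphologyEx((g<thr).astype(np.uint8),cv2.MORPH_OPEN,np.ones((7,7)))
    cs,_=cv2.findContours(m,cv2.RETR_EXTERNAL,cv2.CHAIN_APPROX_NONE)
    c=max(cs,key=cv2.contourArea)[:,0]+[x0,y0]
    P=np.array([ray(d,u,v,z)[:2] for u,v in c],np.float32)
    (cx,cy),(w,h),a=cv2.minAreaRect(P)
    yaw=np.deg2rad(a if w>h else a+90); yaw=(yaw+np.pi/2)%np.pi-np.pi/2
    print('centre',round(cx,1),round(cy,1),'size',round(w,1),round(h,1),'yaw',round(yaw,4),'bb',c.min(0),c.max(0))
    # side lines
    r=np.array([[np.cos(yaw),np.sin(yaw)],[-np.sin(yaw),np.cos(yaw)]]);Q=(P-[cx,cy])@r.T
    L=max(w,h)/2;W=min(w,h)/2
    for s in (1,-1):
        S=Q[(abs(Q[:,1]-s*W)<3)&(abs(Q[:,0])<L-16)]
        k=np.polyfit(S[:,0],S[:,1],1); print('side',s,'slope->yaw',round(yaw+k[0],4),'off',round(k[1],2))
E
python3 - <<'E'
from h import *
for n,b in (('w3',(260,150,360,310)),('w2',(215,140,305,295))):
  d=load(n)
  for t in (45,60,80): dark(d,8,b,t)
d=load('w1')
E
```

```text
centre 576.6 27.6 size 112.6 55.0 yaw 0.003 bb [277 171] [343 298]
side 1 slope->yaw 0.0057 off 26.82
side -1 slope->yaw 0.004 off -26.89
centre 576.5 27.5 size 113.8 55.4 yaw 0.0014 bb [277 170] [344 298]
side 1 slope->yaw 0.0027 off 27.23
side -1 slope->yaw 0.0012 off -26.98
centre 576.5 27.3 size 56.5 114.6 yaw -0.0056 bb [277 170] [344 299]
side 1 slope->yaw -0.0038 off 27.76
side -1 slope->yaw 0.0051 off -27.16
centre 576.6 27.8 size 112.4 54.1 yaw 0.0005 bb [228 155] [292 282]
side 1 slope->yaw -0.0015 off 26.29
side -1 slope->yaw 0.0037 off -27.01
centre 576.7 28.2 size 113.7 54.9 yaw 0.0005 bb [227 154] [292 282]
side 1 slope->yaw 0.0056 off 26.52
side -1 slope->yaw 0.0005 off -27.46
centre 576.4 27.9 size 114.4 56.0 yaw 0.0012 bb [226 154] [293 283]
side 1 slope->yaw 0.0048 off 27.11
side -1 slope->yaw 0.0111 off -27.86
```

>>> move_arm(deltas=[[0,0,-40,0,0,0],[-5,-20,-40,0,0,0],[-8,-38,-15,0,0,0],[-8,-38,0,0,0,0],[-8,-38,0,0,0,0]])

```text
t: 2.88
ee_pos: [552.2, 142.9, 238.2]
orientation: [3.138, 0.012, -0.005]
ft_force: [1.1, 0.5, -0.1]
width: 88.0
```

>>> move_arm(deltas=[[-8,-38,0,0,0,0],[-8,-38,0,0,0,0],[-8,-38,0,0,0,0],[-5,-20,0,0,0,0],[0,0,0,0,0,0]])

```text
t: 3.3
ee_pos: [521.6, 279.1, 240.6]
orientation: [3.139, 0.005, 0.002]
ft_force: [0.7, -0.8, -0.5]
width: 87.9
```

Run:
```python
from h import *
d=grab('wrist','w4')
plan(525,310,240,0.0)
```

```text
t 3.35 pos [521.9 277.7 240.6] yaw 0.0028 w 87.9 shift [  3.2 -32.3   0.5] turn [ 0.0034 -0.0011  0.0028] rows>= 0.8 F [-0.3  0.8 -0.2]
```

View pics/w4.png

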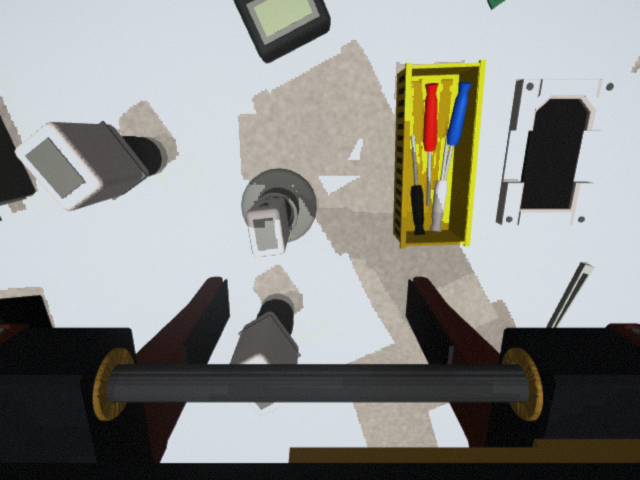

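Run:
```python
from h import *
d=load('w4')
cv2.imwrite('pics/w4c.png',cv2.resize(d['frame'][150:280,220:340,::-1],None,fx=4.5,fy=4.5,interpolation=cv2.INTER_CUBIC))
P=cloud(d); ok=d['range_z']>0
for n,(x0,y0,x1,y1) in dict(stand=(240,200,300,265),big1=(15,120,110,210),big2=(232,310,300,362)).items():
    Q=P[y0:y1,x0:x1][ok[y0:y1,x0:x1]]; t=np.percentile(Q[:,2],99); T=Q[Q[:,2]>t-5]
    print(n,t.round(),T.mean(0).round(1),[np.round(q,2) for q in cv2.minAreaRect(T[:,:2].astype(np.float32))],len(T))
```

```text
stand 122.0 [521.6 321.7 120.2] [array([520.62, 322.09]), array([39.54, 27.71]), np.float64(7.35)] 1505
big1 149.0 [575.7 461.3 146.7] [array([575.01, 462.27]), array([53.16, 38.08]), np.float64(34.02)] 3866
big2 145.0 [419.8 329.6 143.5] [array([419.51, 331.58]), array([ 8.39, 23.64]), np.float64(1.05)] 177
```

View pics/w4c.png

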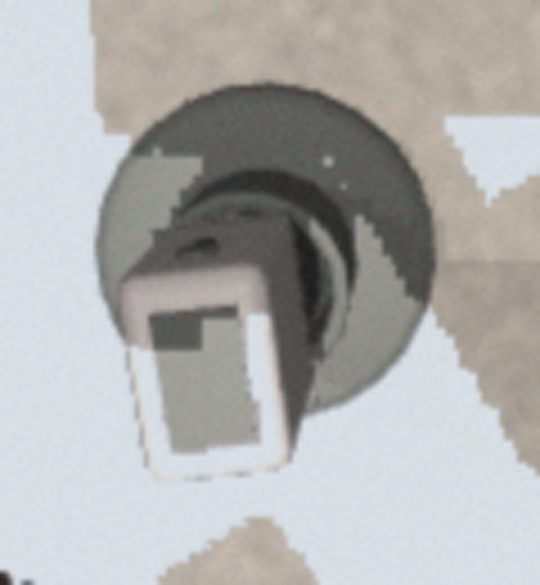

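>>> move_arm(deltas=[[-3,40,0,0,0,0],[-3,40,0,0,0,0],[-3,40,0,0,0,0],[-3,40,0,0,0,0],[-3,40,0,0,0,0]])

```text
t: 3.77
ee_pos: [508.3, 71.5, 240.7]
orientation: [3.137, 0.013, 0.004]
ft_force: [1.7, 0.6, 0.7]
width: 87.9
```

>>> move_arm(deltas=[[-4,40,0,0,0,0],[-4,40,0,0,0,0],[-4,40,0,0,0,0],[-4,40,0,0,0,0],[-4,40,0,0,0,0]])

```text
t: 4.18
ee_pos: [483.7, -135.5, 242.4]
orientation: [3.133, -0.003, 0.003]
ft_force: [0.8, -0.4, -0.4]
width: 87.8
```

>>> move_arm(deltas=[[-4,40,0,0,0,0],[-4,40,10,0,0,0],[-4,40,20,0,0,0],[-4,30,25,0,0,0],[0,0,20,0,0,0]])

```text
t: 4.6
ee_pos: [461.1, -298.2, 176.5]
orientation: [3.122, -0.028, 0.017]
ft_force: [-1.0, 0.6, -0.3]
width: 88.1
```

Run:
```python
from h import *
plan(464.4,-320.1,110,0.044)
```

```text
t 4.6 pos [ 461.1 -298.2  176.5] yaw -0.0181 w 88.1 shift [ 3.  20.6 67. ] turn [ 0.0194 -0.0105 -0.0622] rows>= 1.7 F [-1.   0.6 -0.3]
```

>>> move_arm(deltas=[[1,8,22,0.007,-0.004,-0.022],[1,7,22,0.006,-0.004,-0.02],[1,4,20,0.006,-0.003,-0.02],[0,0,0,0,0,0]])

```text
t: 4.93
ee_pos: [453.4, -328.6, 107.2]
orientation: [-3.139, -0.05, 0.01]
ft_force: [-0.5, 0.1, -0.3]
width: 87.9
```

Run:
```python
from h import *
d=grab('wrist','w5')
cv2.imwrite('pics/w5.png',d['frame'][:,:,::-1])
plan(464.4,-320.1,110,0.044)
```

```text
t 4.98 pos [ 453.8 -328.6  108.6] yaw 0.0309 w 87.9 shift [10.8 -8.2 -1.4] turn [-0.0009  0.0056 -0.0131] rows>= 0.3 F [ 0.  -0.7 -0.6]
```

View pics/w5.png

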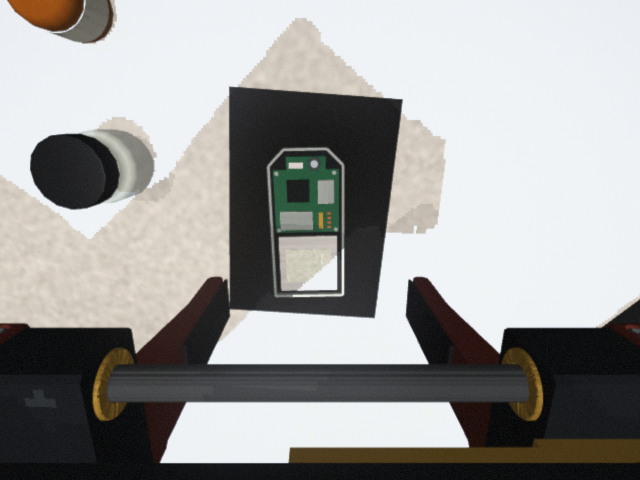

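Run:
```python
from h import *
d=load('w5')
for t in (70,90,120): c,y=phone(d,14,(245,120,365,305),t)
x0,y0=245,120
# long-side line fits
g=cv2.cvtColor(d['frame'],cv2.COLOR_RGB2GRAY)
for s in ('L','R'):
    pts=[]
    for v in range(185,290,3):
        r=g[v]; u=np.argmax(r[250:300]>90)+250 if s=='L' else 365-np.argmax(r[365:310:-1]>90)
        pts.append(ray(d,u,v,14)[:2])
    pts=np.array(pts);k=np.polyfit(pts[:,0],pts[:,1],1);print(s,k[0],np.polyval(k,464.4))
```

```text
centre 464.3 -319.7 size 113.5 54.6 yaw 0.054 area 5955.478541140445 bb [266 147] [344 297]
centre 464.3 -319.8 size 112.9 54.3 yaw 0.054 area 5844.910226659849 bb [267 147] [344 297]
centre 464.3 -319.6 size 112.3 53.3 yaw 0.0532 area 5763.288687556516 bb [267 148] [343 296]
L 0.054931536328911 -293.0920987096274
R 0.06663438764544549 -346.49020852496074
```

>>> move_arm(deltas=[[6,-4,10,0,0.003,-0.01],[5,-4,15,0,0.003,-0.01],[0,0,20,0,0,0],[0,0,0,0,0,0]])

```text
t: 5.32
ee_pos: [465.1, -323.3, 66.5]
orientation: [3.136, 0.074, 0.011]
ft_force: [-0.8, 0.7, -1.0]
width: 87.9
```

Run:
```python
from h import *
plan(464.4,-320,5,0.05)
```

```text
t 5.32 pos [ 465.1 -323.3   66.5] yaw 0.047 w 87.9 shift [-1.  -3.6 61.5] turn [ 0.0044 -0.0066 -0.003 ] rows>= 1.5 F [-0.8  0.7 -1. ]
```

>>> move_arm(deltas=[[-1,-2,20,0.002,-0.004,-0.001],[0,-1,18,0.002,-0.003,-0.001],[0,-1,8,0,0,0],[0,0,0,0,0,0]])

```text
t: 5.65
ee_pos: [467.1, -320.4, 24.5]
orientation: [3.135, 0.079, 0.009]
ft_force: [0.4, 0.7, 1.0]
width: 87.8
```

Run:
```python
from h import *
plan(464.4,-320,5,0.05)
```

```text
t 5.65 pos [ 467.1 -320.4   24.5] yaw 0.0501 w 87.8 shift [-2.8 -0.6 19.5] turn [ 0.0053 -0.0055  0.0001] rows>= 0.5 F [0.4 0.7 1. ]
```

>>> move_arm(deltas=[[-1.5,0,8,0.003,-0.004,0],[-1.5,0,8,0.003,-0.003,0],[0,0,2,0,0,0],[0,0,0,0,0,0]])

```text
t: 5.98
ee_pos: [466.0, -321.8, 8.8]
orientation: [3.138, 0.08, 0.003]
ft_force: [-0.1, -0.6, 0.5]
width: 87.5
```

Run:
```python
from h import *
plan(464.4,-320,5,0.05)
```

```text
t 5.98 pos [ 466.  -321.8    8.8] yaw 0.0507 w 87.5 shift [-1.5 -1.9  3.8] turn [ 0.0022 -0.0021  0.0007] rows>= 0.1 F [-0.1 -0.6  0.5]
```

>>> move_arm(deltas=[[-1.5,-1.5,3.5,0.002,-0.002,0],[0,0,0.5,0,0,0],[0,0,0,0,0,0]])

```text
t: 6.23
ee_pos: [464.7, -320.7, 5.2]
orientation: [3.14, 0.079, 0.001]
ft_force: [-1.1, 0.3, 0.5]
width: 87.6
```

Run:
```python
from h import *
plan(464.4,-320,5,0.05)
```

```text
t 6.23 pos [ 464.7 -320.7    5.2] yaw 0.0504 w 87.6 shift [-0.3 -0.7  0.2] turn [ 0.0008 -0.0009  0.0004] rows>= 0.0 F [-1.1  0.3  0.5]
```

>>> move_arm(deltas=[[0,0,0,0,0,0],[0,0,0,0,0,0],[0,0,0,0,0,0],[0,0,0,0,0,0],[0,0,0,0,0,0]], hand=1)

```text
t: 6.65
ee_pos: [465.0, -321.0, 5.8]
orientation: [3.139, 0.079, 0.003]
ft_force: [-0.9, -0.8, -0.2]
width: 58.0
```

>>> move_arm(deltas=[[0,0,0,0,0,0],[0,0,0,0,0,0],[0,0,0,0,0,0]])

```text
t: 6.9
ee_pos: [465.0, -321.0, 5.8]
orientation: [3.139, 0.079, 0.003]
ft_force: [0.3, -0.4, 0.1]
width: 53.2
```

Run:
```python
from h import *
plan(464.4,-320,5,0.05)
d=grab('wrist','w6')
```

```text
t 6.9 pos [ 465.  -321.     5.8] yaw 0.0502 w 53.2 shift [-0.6 -1.   0.8] turn [ 0.0014 -0.0016  0.0002] rows>= 0.0 F [ 0.3 -0.4  0.1]
```

View pics/w6.png

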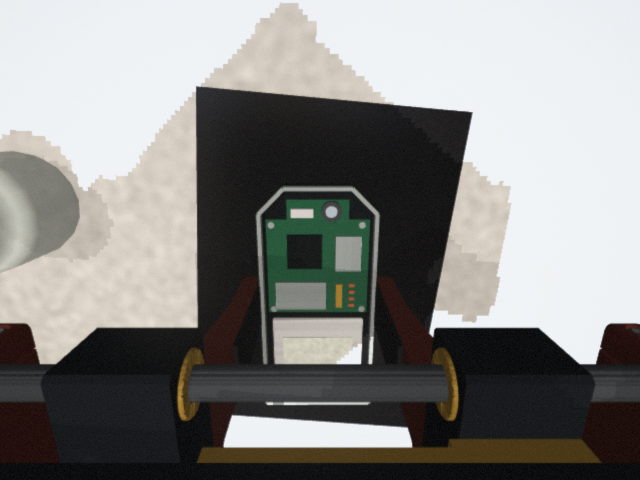

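>>> move_arm(deltas=[[0,0,-15,0,0,0],[0,0,-25,0,0,0],[0,0,-30,0,0,0],[0,0,-30,0,0,0],[0,0,0,0,0,0]])

```text
t: 7.37
ee_pos: [462.8, -319.4, 106.5]
orientation: [-3.137, -0.079, 0.007]
ft_force: [0.7, -0.6, -0.2]
width: 53.7
```

Run:
```python
from h import *
plan(576.5,27.6,130,0.003)
d=grab('wrist','w7')
```

```text
t 7.37 pos [ 462.8 -319.4  106.5] yaw 0.0503 w 53.7 shift [ 130.9 -340.9  -22.8] turn [-0.0035  0.0046  0.0473] rows>= 8.8 F [ 0.7 -0.6 -0.2]
```

View pics/w7.png

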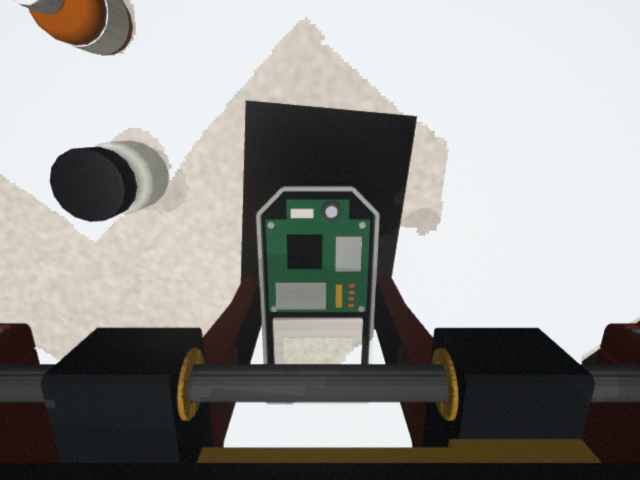

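Run:
```python
from h import *
for n,z,tcp,yaw in (('w6',14,np.array([465,-321,5.8]),.0502),('w7',114.7,np.array([462.8,-319.4,106.5]),.0503)):
    d=load(n); g=cv2.cvtColor(d['frame'],cv2.COLOR_RGB2GRAY)
    f=[]
    for u in range(290,350,6):
        col=g[170:200,u].astype(int); f.append((u,170+np.argmax(col>100)))
    l=[];r=[]
    for v in range(220,275,5):
        row=g[v]; l.append((240+np.argmax(row[240:275]>100),v)); r.append((395-np.argmax(row[395:365:-1]>100),v))
    print(n,f[0],f[-1],l[0],l[-1],r[0],r[-1])
    c,s=np.cos(yaw),np.sin(yaw)
    for nm,q in (('f',f),('l',l),('r',r)):
        P=np.array([ray(d,u,v,z)-tcp for u,v in q]);X=P[:,0]*c+P[:,1]*s;Y=-P[:,0]*s+P[:,1]*c
        if nm=='f': print('front x',X.mean(),'slope',-np.polyfit(Y,X,1)[0])
        else: print(nm,'y',Y.mean(),'slope',np.polyfit(X,Y,1)[0])
```

```text
w6 (290, np.int64(187)) (344, np.int64(187)) (np.int64(256), 220) (np.int64(259), 270) (np.int64(378), 220) (np.int64(376), 270)
front x 55.605554287538254 slope 0.0004671258491228346
l y 27.361913720268866 slope 0.009298395296392942
r y -26.188276961771475 slope 0.002359444053738252
w7 (290, np.int64(187)) (344, np.int64(187)) (np.int64(240), 220) (np.int64(240), 270) (np.int64(378), 220) (np.int64(395), 270)
front x 55.69239635420193 slope 0.001060750764447904
l y 35.27782913630018 slope -0.061625882804608456
r y -30.005971582359038 slope 0.5000485661370152
```

>>> move_arm(deltas=[[8,-22,-8,0,0,0.005],[14,-36,-8,0,0,0.005],[14,-36,-5,0,0,0.005],[14,-36,0,0,0.002,0.005],[14,-36,0,0,0.002,0.005]])

```text
t: 7.83
ee_pos: [517.7, -150.7, 122.4]
orientation: [-3.137, -0.02, 0.009]
ft_force: [0.4, 0.6, -0.7]
width: 53.9
```

>>> move_arm(deltas=[[14,-36,0,0,0,0.005],[14,-36,0,0,0,0.005],[13,-34,0,0,0,0.005],[8,-20,0,0,0,0.004],[0,0,0,0,0,0]])

```text
t: 8.25
ee_pos: [565.1, -11.5, 116.0]
orientation: [-3.135, 0.005, 0.021]
ft_force: [0.3, 0.5, -0.7]
width: 54.2
```

Run:
```python
from h import *
plan(576.9,27.1,60,0.0)
```

```text
t 8.25 pos [565.1 -11.5 116. ] yaw -0.0031 w 54.2 shift [ 12.4 -38.3  56.1] turn [-0.0068  0.0132 -0.0032] rows>= 1.7 F [ 0.3  0.5 -0.7]
```

>>> move_arm(deltas=[[5,-16,10,-0.003,0.005,-0.002],[5,-15,15,-0.002,0.005,-0.001],[3,-7,15,-0.002,0.003,0],[0,0,0,0,0,0]])

```text
t: 8.58
ee_pos: [575.4, 27.8, 70.4]
orientation: [3.14, 0.005, -0.008]
ft_force: [-1.0, -0.4, -1.0]
width: 53.9
```

Run:
```python
from h import *
plan(576.9,27.1,60,0.0)
d=grab('wrist','w8')
```

```text
t 8.58 pos [575.4  27.8  70.4] yaw 0.0034 w 53.9 shift [ 1.6  0.7 10.4] turn [0.0013 0.0051 0.0034] rows>= 0.3 F [-1.  -0.4 -1. ]
```

View pics/w8.png

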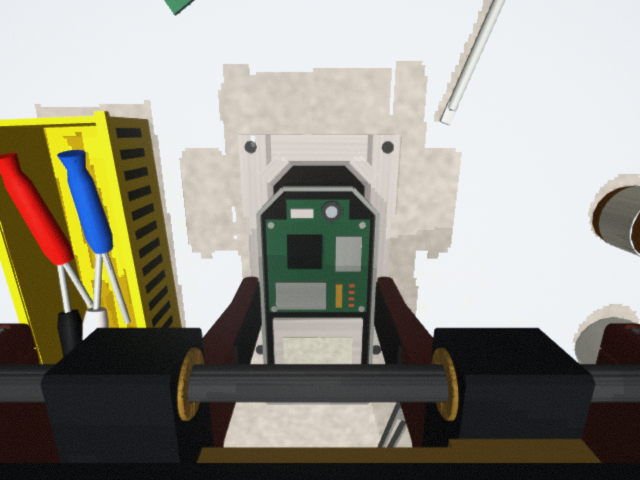

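>>> move_arm(deltas=[[0.8,0.4,12,0.001,0.003,0.002],[0.8,0.3,15,0,0.002,0.001],[0,0,10,0,0,0],[0,0,0,0,0,0]])

```text
t: 8.97
ee_pos: [576.0, 22.4, 33.7]
orientation: [3.141, -0.003, -0.002]
ft_force: [-0.2, -0.2, -1.0]
width: 53.8
```

Run:
```python
from h import *
plan(576.9,27.1,12,0.0)
d=grab('wrist','w9')
cv2.imwrite('pics/w9c.png',cv2.resize(d['frame'][90:290,220:420,::-1],None,fx=3,fy=3,interpolation=cv2.INTER_CUBIC))
```

```text
t 8.97 pos [576.   22.4  33.7] yaw -0.0019 w 53.8 shift [ 1.  -4.7 21.7] turn [ 0.0009  0.0013 -0.0019] rows>= 0.5 F [-0.2 -0.2 -1. ]
```

View pics/w9c.png

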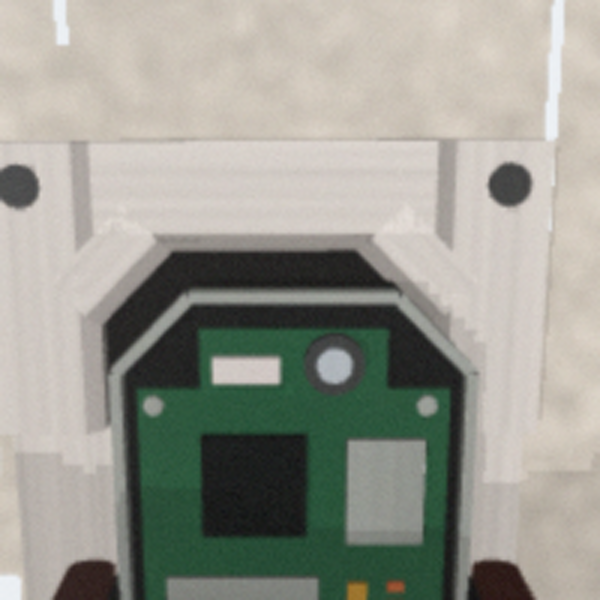

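>>> move_arm(deltas=[[0.5,-3.2,3,0.001,0.001,-0.002],[0.5,-1.2,3,0,0,0],[0,0,0,0,0,0],[0,0,0,0,0,0]])

```text
t: 9.35
ee_pos: [578.7, 25.8, 30.3]
orientation: [-3.141, 0.002, -0.005]
ft_force: [0.2, 0.0, -0.5]
width: 53.5
```

Run:
```python
from h import *
plan(576.9,27.1,12,0.0)
d=grab('wrist','w10')
g=d
cv2.imwrite('pics/w10c.png',cv2.resize(d['frame'][90:290,220:420,::-1],None,fx=3,fy=3,interpolation=cv2.INTER_CUBIC))
plan(576.9,27.1,12,0.0)
# pocket front edge of floor (z=8) & corner holes (z=15): dark disks
gr=cv2.cvtColor(d['frame'],cv2.COLOR_RGB2GRAY)
m=(gr<90).astype(np.uint8); n,l,s,c=cv2.connectedComponentsWithStats(m)
for i in range(1,n):
    if 60<s[i,4]<400: print(c[i].round(1),s[i],ray(d,*c[i],15).round(1))
```

```text
t 9.35 pos [578.7  25.8  30.3] yaw -0.0015 w 53.5 shift [-1.8 -1.3 18.2] turn [-0.0002 -0.0032 -0.0015] rows>= 0.4 F [ 0.2  0.  -0.5]
t 9.4 pos [578.7  25.9  30.3] yaw -0.0014 w 53.3 shift [-1.9 -1.2 18.3] turn [-0.0002 -0.0033 -0.0014] rows>= 0.4 F [ 0.8  0.3 -0.4]
[ 14.4 132.2] [  0 131  29   4  66] [656.9 169.7  15. ]
[397.6 157.2] [391 151  14  13 142] [645.2 -12.3  15. ]
[230.9 157.7] [225 152  12  13 123] [645.1  68.   15. ]
```

View pics/w10c.png

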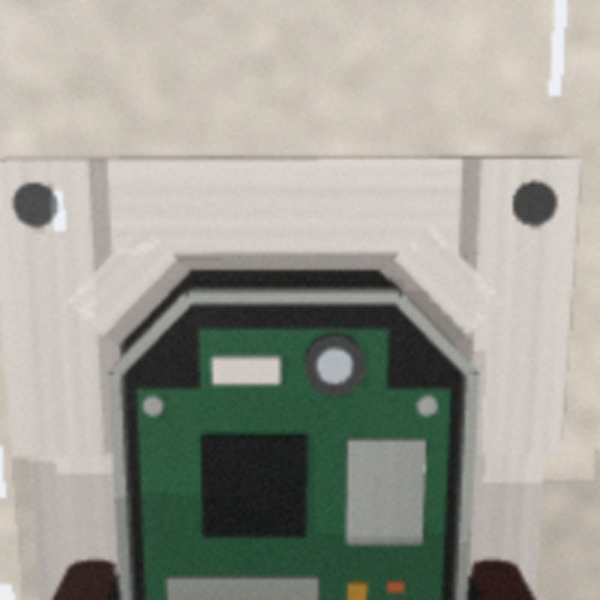

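>>> move_arm(deltas=[[-1.2,-0.8,3,0,-0.002,-0.001],[-0.6,-0.4,4,0,-0.001,0],[0,0,0,0,0,0],[0,0,0,0,0,0]])

```text
t: 9.73
ee_pos: [577.4, 27.5, 23.6]
orientation: [-3.141, -0.0, -0.003]
ft_force: [0.2, -0.5, -0.3]
width: 53.5
```

Run:
```python
from h import *
plan(576.9,27.1,12,0.0)
```

```text
t 9.73 pos [577.4  27.5  23.6] yaw 0.0003 w 53.5 shift [-0.5  0.4 11.6] turn [-0.0002 -0.0017  0.0003] rows>= 0.3 F [ 0.2 -0.5 -0.3]
```

>>> move_arm(deltas=[[-0.5,0.3,2.5,0,-0.001,0],[0,0,2,0,0,0],[0,0,0,0,0,0],[0,0,0,0,0,0]])

```text
t: 10.07
ee_pos: [576.7, 27.2, 18.4]
orientation: [-3.141, -0.001, -0.0]
ft_force: [0.5, 0.1, -1.7]
width: 53.5
```

Run:
```python
from h import *
plan(576.9,27.1,12,0.0)
```

```text
t 10.07 pos [576.7  27.2  18.4] yaw 0.0005 w 53.5 shift [0.2 0.1 6.4] turn [-0.0002 -0.0001  0.0005] rows>= 0.2 F [ 0.5  0.1 -1.7]
```

Excellent alignment; go into the pocket.

>>> move_arm(deltas=[[0,0,2,0,0,0],[0,0,2,0,0,0],[0,0,0,0,0,0],[0,0,0,0,0,0]])

```text
t: 10.4
ee_pos: [576.7, 27.2, 13.9]
orientation: [-3.141, -0.001, -0.0]
ft_force: [0.3, -0.9, -0.1]
width: 53.4
```

Run:
```python
from h import *
plan(576.9,27.1,12,0.0)
```

```text
t 10.4 pos [576.7  27.2  13.9] yaw 0.0004 w 53.4 shift [0.2 0.1 1.9] turn [-0.0002 -0.0001  0.0004] rows>= 0.0 F [ 0.3 -0.9 -0.1]
```

>>> move_arm(deltas=[[0,0,1.5,0,0,0],[0,0,0.7,0,0,0],[0,0,0,0,0,0]])

```text
t: 10.65
ee_pos: [576.8, 27.2, 11.9]
orientation: [-3.141, -0.001, -0.0]
ft_force: [-0.2, 0.2, 0.6]
width: 53.6
```

Run:
```python
from h import *
plan(576.9,27.1,12,0.0)
d=grab('wrist','w11')
cv2.imwrite('pics/w11c.png',cv2.resize(d['frame'][90:290,220:420,::-1],None,fx=3,fy=3,interpolation=cv2.INTER_CUBIC))
```

```text
t 10.65 pos [576.8  27.2  11.9] yaw 0.0004 w 53.6 shift [ 0.1  0.1 -0.1] turn [-0.0002 -0.0002  0.0004] rows>= 0.0 F [-0.2  0.2  0.6]
```

View pics/w11c.png

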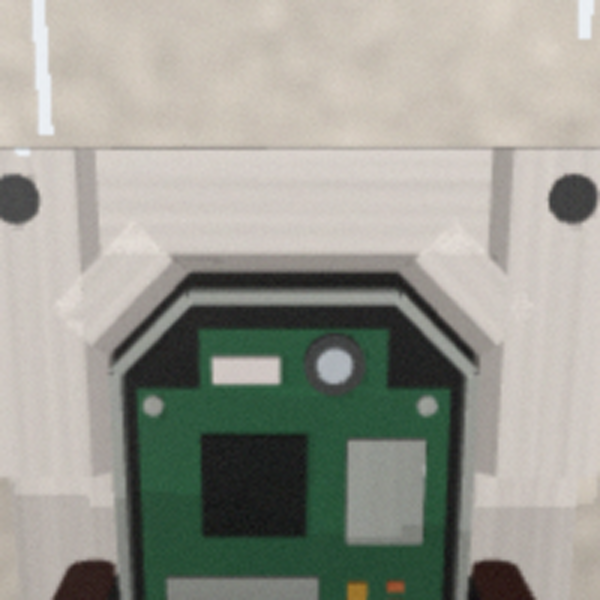

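>>> move_arm(deltas=[[0,0,0.7,0,0,0],[0,0,0,0,0,0]])

```text
t: 10.87
ee_pos: [576.9, 27.2, 12.1]
orientation: [-3.141, -0.001, -0.001]
ft_force: [0.1, 0.3, -1.0]
width: 53.6
```

>>> move_arm(deltas=[[0,0,0,0,0,0],[0,0,0,0,0,0],[0,0,0,0,0,0],[0,0,0,0,0,0],[0,0,0,0,0,0]], hand=-1)

```text
t: 11.28
ee_pos: [577.5, 27.2, 12.2]
orientation: [-3.141, -0.001, -0.003]
ft_force: [-0.2, -0.1, 0.1]
width: 83.4
```

>>> move_arm(deltas=[[0,0,0,0,0,0],[0,0,0,0,0,0],[0,0,-10,0,0,0],[0,0,-25,0,0,0],[0,0,-30,0,0,0]])

```text
t: 11.7
ee_pos: [572.9, 27.0, 73.9]
orientation: [3.141, 0.001, -0.016]
ft_force: [0.8, 0.5, 0.0]
width: 87.8
```

>>> move_arm(deltas=[[0,0,-20,0,0,0],[0,0,0,0,0,0],[0,0,0,0,0,0]])

```text
t: 11.95
ee_pos: [576.3, 27.1, 101.7]
orientation: [-3.141, -0.001, 0.002]
ft_force: [-0.1, -0.2, -0.5]
width: 88.0
```

Run:
```python
from h import *
plan(576.9,27.1,110,0.0)
d=grab('wrist','w12')
cv2.imwrite('pics/w12c.png',cv2.resize(d['frame'][90:340,200:440,::-1],None,fx=2.4,fy=2.4,interpolation=cv2.INTER_CUBIC))
```

```text
t 11.95 pos [576.3  27.1 101.7] yaw 0.0005 w 88.0 shift [ 0.6  0.  -8.3] turn [-0.0002  0.001   0.0005] rows>= 0.2 F [-0.1 -0.2 -0.5]
```

View pics/w12c.png

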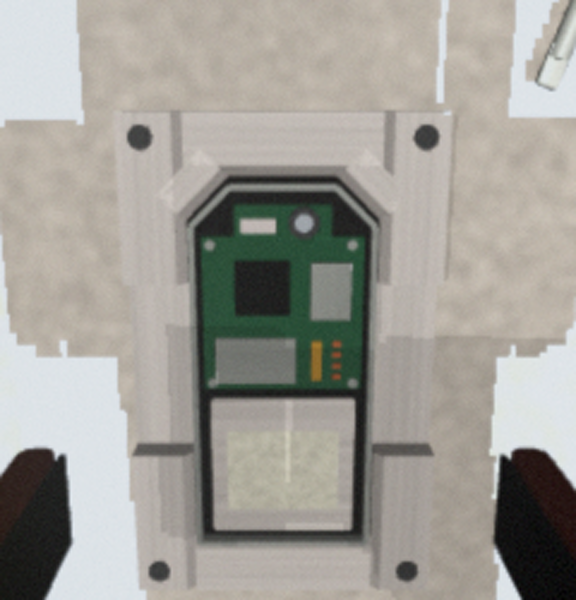

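Run:
```python
from h import *
d=load('w12');P=cloud(d)
g=cv2.cvtColor(d['frame'],cv2.COLOR_RGB2GRAY)
m=np.zeros_like(g);m[192:230,290:330]=(g[192:230,290:330]<45)
n,l,s,c=cv2.connectedComponentsWithStats(m)
i=1+np.argmax(s[1:,4]);print('chip',c[i],s[i],ray(d,*c[i],24.3-6).round(1))
cs,_=cv2.findContours((l==i).astype(np.uint8),0,1);print(cv2.minAreaRect(np.array([ray(d,*p[0],18.3)[:2] for p in cs[0]],np.float32)))
phone(d,20,(278,165,358,318),110)
# heights: board plane fit over phone interior and jig top
R_=P[200:300,290:345].reshape(-1,3);A=np.c_[R_[:,:2]-R_[:,:2].mean(0),np.ones(len(R_))]
print('plane',np.linalg.lstsq(A,R_[:,2],rcond=None)[0],R_[:,2].min(),R_[:,2].max())
for u,v in ((281,250),(281,200),(354,200),(300,314),(345,314),(310,167),(262,180),(378,180)): print(u,v,P[v-1:v+2,u-2:u+3,2].max().round(1))
print('jig floor z check battery',np.median(P[270:305,295:340,2]))
```

```text
chip [308.98031496 209.58070866] [298 199  23  23 508] [602.8  33.6  18.3]
((602.4632568359375, 33.61014175415039), (15.575461387634277, 15.412575721740723), 0.060924187302589417)
centre 577.0 27.6 size 112.9 59.7 yaw 0.0012 area 6272.909986088256 bb [278 165] [357 317]
plane [1.76957628e-01 7.30945380e-04 1.90807166e+01] 13.84811326886728 263.9134998095054
281 250 263.9
281 200 21.5
354 200 20.9
300 314 20.7
345 314 21.3
310 167 21.8
262 180 16.2
378 180 16.2
jig floor z check battery 18.51931100780419
```

>>> move_arm(deltas=[[0,0,-40,0,0,0],[0,-10,-40,0,0,0],[-5,-30,-20,0,0,-0.015],[-7,-38,-5,0,0,-0.015],[-7,-38,0,0,0,-0.015]])

```text
t: 12.42
ee_pos: [553.9, 140.2, 204.0]
orientation: [3.141, 0.058, -0.02]
ft_force: [0.1, -0.0, -0.2]
width: 88.0
```

>>> move_arm(deltas=[[-4,-39,0,0,0,-0.015],[-3,-39,0,0,0,-0.015],[-2,-38,0,0,0,-0.015],[0,-30,0,0,0,-0.015],[0,0,0,0,0,0]])

```text
t: 12.83
ee_pos: [531.6, 296.3, 199.7]
orientation: [3.137, 0.162, -0.027]
ft_force: [0.0, -0.1, -0.5]
width: 87.9
```

Run:
```python
from h import *
plan(521,322,200,0.128)
```

```text
t 12.83 pos [531.6 296.3 199.7] yaw 0.103 w 87.9 shift [ -7.9 -26.6  -0.2] turn [-0.0006  0.0174 -0.025 ] rows>= 0.7 F [ 0.  -0.1 -0.5]
```

>>> move_arm(deltas=[[-4,-14,0,0,0.009,-0.013],[-4,-11,0,0,0.008,-0.012],[0,0,0,0,0,0],[0,0,0,0,0,0]])

```text
t: 13.17
ee_pos: [517.9, 321.0, 194.5]
orientation: [3.131, 0.208, -0.01]
ft_force: [0.5, -1.3, 0.6]
width: 88.1
```

Run:
```python
from h import *
plan(521,322,200,0.128)
d=grab('wrist','w13')
cv2.imwrite('pics/w13.png',d['frame'][:,:,::-1])
```

```text
t 13.17 pos [517.9 321.  194.5] yaw 0.1328 w 88.1 shift [ 3.2 -0.6 -5.5] turn [0.0034 0.0068 0.0048] rows>= 0.2 F [ 0.5 -1.3  0.6]
```

View pics/w13.png

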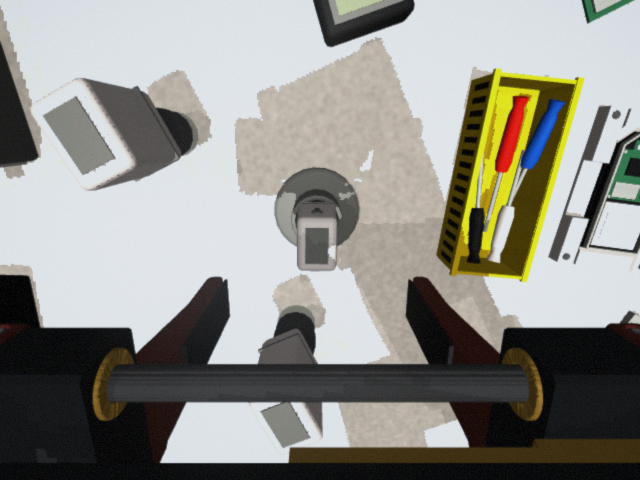

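Run:
```python
from h import *
d=load('w13');P=cloud(d); ok=d['range_z']>0
Q=P[200:280,285:350][ok[200:280,285:350]]; t=np.percentile(Q[:,2],98); T=Q[Q[:,2]>t-5]
print(t,T.mean(0).round(1),cv2.minAreaRect(T[:,:2].astype(np.float32)))
# colour edges: top face sides by white/grey rows
g=cv2.cvtColor(d['frame'],cv2.COLOR_RGB2GRAY)
cv2.imwrite('pics/w13c.png',cv2.resize(d['frame'][190:285,270:370,::-1],None,fx=6,fy=6,interpolation=cv2.INTER_CUBIC))
big=P[60:200,0:210][ok[60:200,0:210]];b=big[big[:,2]>100];print('big1 extents',b.min(0).round(),b.max(0).round())
b=P[330:362,250:330][ok[330:362,250:330]];b=b[b[:,2]<160];b=b[b[:,2]>80];print('big2',b.min(0).round(),b.max(0).round())
b=P[400:447,250:325][ok[400:447,250:325]];b=b[b[:,2]<160];b=b[b[:,2]>120];print('big2top',b.min(0).round(),b.max(0).round())
```

```text
121.79661573780953 [522.  322.4 120.2] ((521.1498413085938, 322.1341247558594), (39.10116958618164, 27.513248443603516), 6.681037425994873)
big1 extents [544. 433. 100.] [606. 491. 150.]
big2 [400. 309.  80.] [426. 359. 116.]
big2top [370. 299. 121.] [412. 355. 150.]
```

View pics/w13c.png

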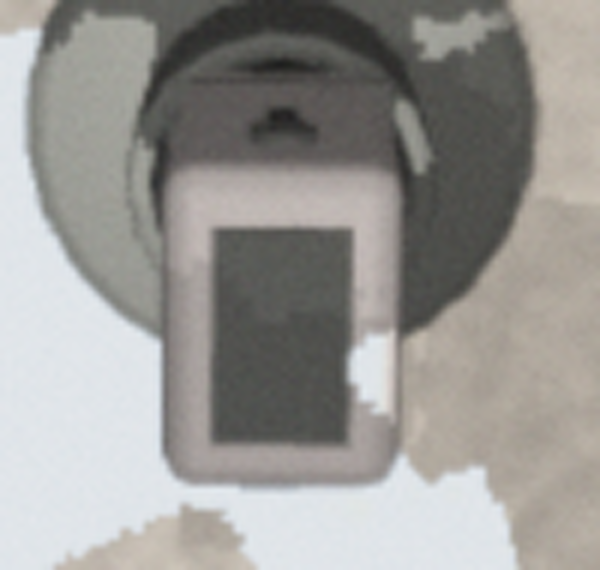

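>>> move_arm(deltas=[[1.5,0,20,0.002,0.003,0.004],[1.5,0,20,0.001,0.003,0.003],[0,0,15,0,0,0],[0,0,0,0,0,0]])

```text
t: 13.55
ee_pos: [523.3, 317.1, 138.9]
orientation: [-3.136, -0.188, -0.003]
ft_force: [0.6, -0.7, 1.5]
width: 87.7
```

Run:
```python
from h import *
plan(521.5,321.6,76,0.125)
```

```text
t 13.55 pos [523.3 317.1 138.9] yaw 0.1198 w 87.7 shift [-1.4 -4.7 62.9] turn [ 0.     -0.0016 -0.0052] rows>= 1.5 F [ 0.6 -0.7  1.5]
```

>>> move_arm(deltas=[[-0.7,-2.5,5,0,-0.001,-0.003],[-0.7,-2,10,0,0,-0.002],[0,0,10,0,0,0],[0,0,0,0,0,0]])

```text
t: 13.88
ee_pos: [523.1, 319.6, 113.5]
orientation: [-3.135, -0.191, -0.003]
ft_force: [-0.0, -0.5, 0.2]
width: 87.9
```

Run:
```python
from h import *
plan(521.5,321.6,76,0.125)
```

```text
t 13.88 pos [523.1 319.6 113.5] yaw 0.1215 w 87.9 shift [-1.4 -2.2 37.5] turn [-0.0003 -0.002  -0.0035] rows>= 0.9 F [-0.  -0.5  0.2]
```

>>> move_arm(deltas=[[-0.8,-1.2,12,0,-0.001,-0.002],[-0.5,-0.8,14,0,-0.001,-0.001],[0,0,8,0,0,0],[0,0,0,0,0,0],[0,0,0,0,0,0]])

```text
t: 14.3
ee_pos: [521.7, 322.0, 75.9]
orientation: [-3.135, -0.197, -0.0]
ft_force: [0.9, -0.7, 0.7]
width: 88.0
```

Run:
```python
from h import *
plan(521.5,321.6,76,0.125)
```

```text
t 14.3 pos [521.7 322.   75.9] yaw 0.1253 w 88.0 shift [-0.2  0.4 -0.1] turn [-0.0004 -0.0002  0.0003] rows>= 0.0 F [ 0.9 -0.7  0.7]
```

>>> move_arm(deltas=[[0,0,0,0,0,0],[0,0,0,0,0,0],[0,0,0,0,0,0],[0,0,0,0,0,0],[0,0,0,0,0,0]], hand=1)

```text
t: 14.72
ee_pos: [522.2, 322.4, 76.8]
orientation: [-3.134, -0.197, -0.002]
ft_force: [0.3, 0.2, 0.2]
width: 57.9
```

>>> move_arm(deltas=[[0,0,0,0,0,0],[0,0,0,0,0,0],[0,0,0,0,0,0],[0,0,0,0,0,0],[0,0,0,0,0,0]])

```text
t: 15.13
ee_pos: [522.7, 322.7, 77.8]
orientation: [-3.134, -0.197, -0.005]
ft_force: [-0.5, -0.7, -1.3]
width: 27.9
```

>>> move_arm(deltas=[[0,0,0,0,0,0],[0,0,0,0,0,0],[0,0,0,0,0,0]])

```text
t: 15.38
ee_pos: [522.8, 322.7, 77.8]
orientation: [-3.134, -0.197, -0.005]
ft_force: [0.2, -0.7, -0.6]
width: 27.7
```

Run:
```python
from h import *
plan(521.5,321.6,76,0.125)
grab('wrist','w14');grab('side','s14')
```

```text
t 15.38 pos [522.8 322.7  77.8] yaw 0.1254 w 27.7 shift [-1.4  0.9  1.8] turn [-0.0017 -0.0031  0.0004] rows>= 0.1 F [ 0.2 -0.7 -0.6]
```

View pics/w14.png

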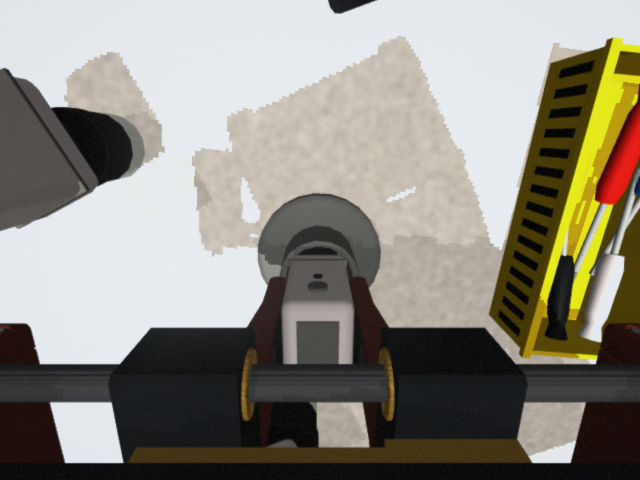

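>>> move_arm(deltas=[[0,0,-8,0,0,0],[0,0,-12,0,0,0],[0,0,-12,0,0,0],[0,0,-12,0,0,0],[0,0,-12,0,0,0]])

```text
t: 15.9
ee_pos: [520.8, 321.5, 136.2]
orientation: [3.135, 0.197, -0.003]
ft_force: [-0.2, 0.5, -1.1]
width: 28.1
```

>>> move_arm(deltas=[[0,0,-15,0,0,0],[0,0,-20,0,0,0],[0,0,-15,0,0,0],[0,0,0,0,0,0],[0,0,0,0,0,0]])

```text
t: 16.32
ee_pos: [522.9, 322.8, 197.9]
orientation: [-3.131, -0.197, -0.011]
ft_force: [0.2, -0.1, -1.8]
width: 27.6
```

Run:
```python
from h import *
plan(603.9,33.1,185,0.0)
grab('side','s15');grab('scene','c15');d=grab('wrist','w15')
a=cv2.resize(load('s15')['frame'][90:250,180:400,::-1],(400,291));b=cv2.resize(load('c15')['frame'][130:300,380:600,::-1],(400,309))
im=np.zeros((600,800,3),np.uint8);im[:291,:400]=a;im[:309,400:]=b;im[310:600,:387]=cv2.resize(d['frame'][:,:,::-1],(387,290));cv2.imwrite('pics/m15.png',im)
```

```text
t 16.32 pos [522.9 322.8 197.9] yaw 0.1255 w 27.6 shift [ 44.  297.6  12.2] turn [-0.004  -0.0072  0.1255] rows>= 7.2 F [ 0.2 -0.1 -1.8]
```

View pics/m15.png

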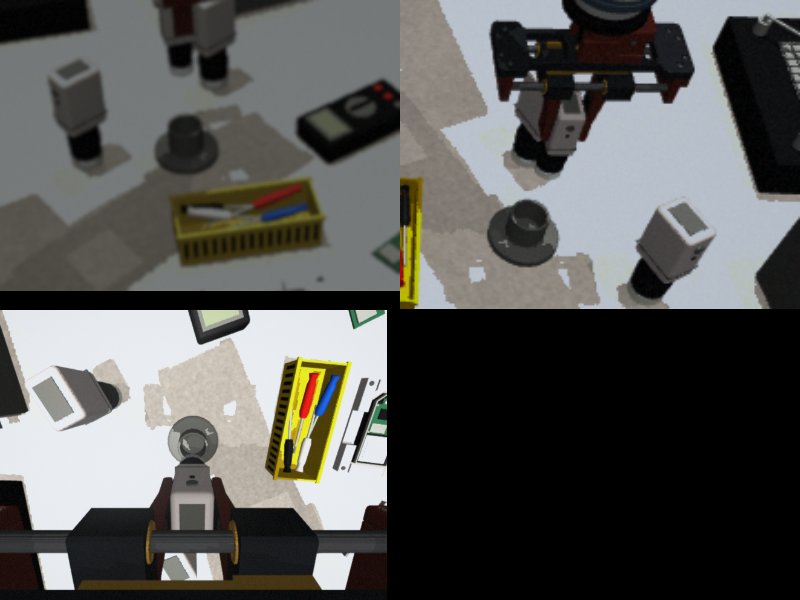

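>>> move_arm(deltas=[[3,18,0,0,-0.001,0.015],[5,30,0,0,-0.001,0.015],[6,32,0,0,-0.001,0.015],[7,32,0,0,-0.001,0.015],[7,32,0,0,0,0.015]])

```text
t: 16.88
ee_pos: [560.2, 182.0, 189.8]
orientation: [-3.139, -0.09, 0.013]
ft_force: [0.6, -0.9, -2.3]
width: 27.9
```

>>> move_arm(deltas=[[8,32,0,0,0,0.015],[9,32,0,0,0,0.015],[9,30,0,0,0,0.01],[8,20,0,0,0,0.005],[0,0,0,0,0,0]])

```text
t: 17.3
ee_pos: [596.9, 57.9, 182.6]
orientation: [3.14, 0.009, -0.03]
ft_force: [0.6, -0.4, -0.7]
width: 28.1
```

Run:
```python
from h import *
plan(603.9,33.1,150,0.0)
```

```text
t 17.3 pos [596.9  57.9 182.6] yaw 0.0055 w 28.1 shift [ 7.5 24.8 32.5] turn [0.0019 0.0191 0.0056] rows>= 1.0 F [ 0.6 -0.4 -0.7]
```

>>> move_arm(deltas=[[3,10,6,0.001,0.008,0.002],[3,9,8,0.001,0.008,0.002],[1,5,8,0,0.003,0.001],[0,0,0,0,0,0],[0,0,0,0,0,0]])

```text
t: 17.72
ee_pos: [601.3, 32.4, 154.0]
orientation: [-3.141, 0.0, 0.009]
ft_force: [-0.0, -0.6, -1.9]
width: 28.4
```

Run:
```python
from h import *
plan(603.9,33.1,120,0.0)
grab('wrist','w16')
```

```text
t 17.72 pos [601.3  32.4 154. ] yaw -0.0003 w 28.4 shift [ 2.8 -0.7 33.9] turn [-0.0007  0.0057 -0.0003] rows>= 0.8 F [-0.  -0.6 -1.9]
```

View pics/w16.png

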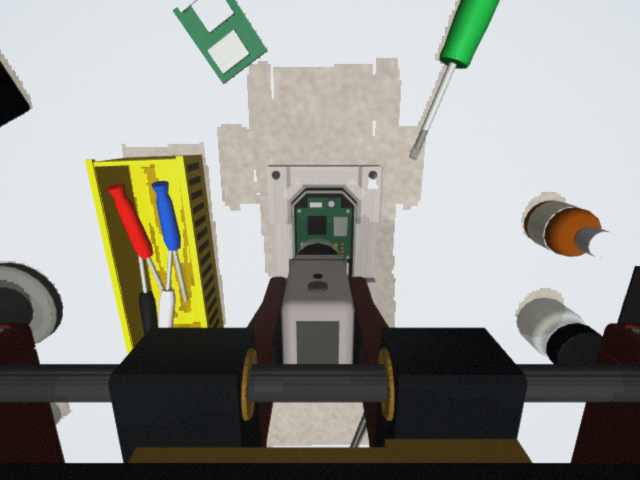

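>>> move_arm(deltas=[[1.4,-0.4,8,0,0.003,0],[1.2,-0.3,10,0,0.002,0],[0,0,8,0,0,0],[0,0,0,0,0,0],[0,0,0,0,0,0]])

```text
t: 18.18
ee_pos: [603.7, 36.0, 125.4]
orientation: [-3.141, -0.006, 0.0]
ft_force: [0.1, 0.7, -1.9]
width: 27.8
```

Run:
```python
from h import *
plan(603.9,33.1,92,0.0)
```

```text
t 18.18 pos [603.7  36.  125.4] yaw 0.0036 w 27.8 shift [ 0.2  3.  33.3] turn [-0.0009  0.0001  0.0036] rows>= 0.8 F [ 0.1  0.7 -1.9]
```

>>> move_arm(deltas=[[0.1,1.5,7,0,0,0.002],[0.1,1,8,0,0,0.001],[0,0,5,0,0,0],[0,0,0,0,0,0],[0,0,0,0,0,0]])

```text
t: 18.6
ee_pos: [604.0, 33.5, 103.2]
orientation: [-3.141, -0.001, 0.0]
ft_force: [0.4, -0.6, -1.7]
width: 27.8
```

Run:
```python
from h import *
plan(603.9,33.1,92,0.0)
grab('wrist','w17');s=grab('side','s17');c=grab('scene','c17')
im=np.zeros((600,800,3),np.uint8)
im[:300,:400]=cv2.resize(s['frame'][195:300,260:400,::-1],(400,300),interpolation=cv2.INTER_CUBIC)
im[:300,400:]=cv2.resize(c['frame'][195:300,260:400,::-1],(400,300),interpolation=cv2.INTER_CUBIC)
im[300:,:400]=cv2.resize(load('w17')['frame'][150:390,160:480,::-1],(400,300))
cv2.imwrite('pics/m17.png',im)
```

```text
t 18.6 pos [604.   33.5 103.2] yaw 0.0006 w 27.8 shift [-0.1  0.4 11.2] turn [-0.0009  0.0001  0.0006] rows>= 0.3 F [ 0.4 -0.6 -1.7]
```

View pics/m17.png

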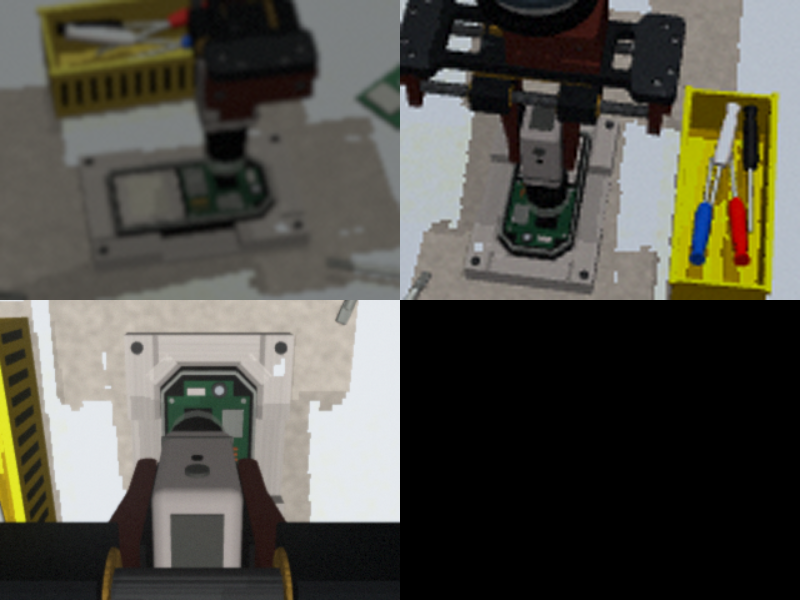

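Run:
```python
from h import *
d=load('w17')
cv2.imwrite('pics/w17c.png',cv2.resize(d['frame'][195:305,260:380,::-1],None,fx=6,fy=5.4,interpolation=cv2.INTER_CUBIC))
for v in (225,228,231,234,237,240): print(v,ray(d,317,v,39.4).round(1))
for p in ((302.6,33.1),):
    pass
# predicted pixels of lens rim and chip
T=np.linalg.inv(d['cam_to_world'])
def pr(X): q=T[:3,:3]@X+T[:3,3]; return (d['fx']*q[0]/q[2]+d['cx']).round(1),(d['fy']*q[1]/q[2]+d['cy']).round(1)
for n,X in dict(lf=(617.7,33.5,39.4),ll=(602.7,48.5,39.4),lr=(602.7,18.5,39.4),chip=(602.6,33.1,18.3),cf=(610.6,33.1,18.3),cl=(610.6,41.1,18.3),cr=(610.6,25.1,18.3)).items(): print(n,pr(np.array(X)))
```

```text
225 [624.5  34.4  39.4]
228 [622.5  34.4  39.4]
231 [620.5  34.4  39.4]
234 [618.5  34.4  39.4]
237 [616.5  34.4  39.4]
240 [614.4  34.4  39.4]
lf (np.float64(318.4), np.float64(235.2))
ll (np.float64(295.8), np.float64(256.9))
lr (np.float64(340.9), np.float64(256.9))
chip (np.float64(318.9), np.float64(247.3))
cf (np.float64(318.9), np.float64(236.7))
cl (np.float64(307.7), np.float64(236.6))
cr (np.float64(330.1), np.float64(236.7))
```

View pics/w17c.png

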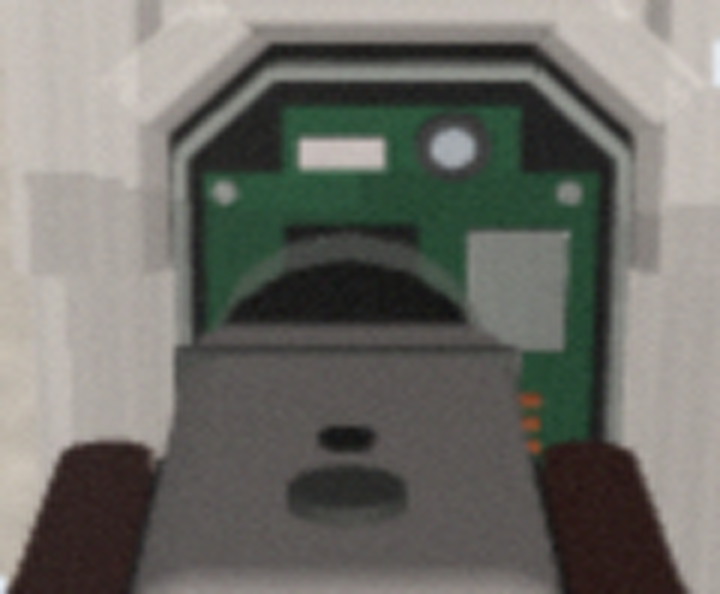

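Run:
```python
from h import *
d=load('w17')
for n,v,z,o in (('nose',238.1,39.4,15),('bodylow',259.4,85.4,20),('bodylow+clear?',255.5,85.4,20),('bodytop',301.5,145.4,20)): print(n,ray(d,318,v,z).round(1)[0]-o)
cv2.imwrite('pics/w17d.png',cv2.resize(d['frame'][220:370,240:400,::-1],None,fx=5,fy=4,interpolation=cv2.INTER_CUBIC))
P=cloud(d)
for v in range(232,320,6): print(v,P[v,318].round(1),P[v,300].round(1))
```

```text
nose 600.7
bodylow 597.4
bodylow+clear? 599.6
bodytop 602.6
232 [613.5  33.7  16.5] [613.6  46.6  16.7]
238 [616.3  33.7  41.2] [609.4  46.6  17.5]
244 [616.5  33.8  55. ] [604.6  46.7  16.7]
250 [617.   33.8  68.1] [611.1  45.1  50.3]
256 [621.1  33.8  90.4] [621.3  43.   91. ]
262 [621.6  33.8 100.8] [621.5  42.5 100.7]
268 [621.7  33.8 109. ] [621.6  42.2 109. ]
274 [622.1  33.8 117.5] [621.5  41.8 116.2]
280 [621.7  33.8 123.2] [621.6  41.5 123. ]
286 [623.2  33.8 132.9] [621.6  41.2 129.4]
292 [621.8  33.8 135.5] [621.8  40.9 135.6]
298 [621.9  33.8 141. ] [621.7  40.7 140.6]
304 [620.7  33.8 143.7] [621.1  40.5 144.5]
310 [618.6  33.8 144.5] [618.8  40.5 144.8]
316 [616.9  33.8 145.9] [617.   40.5 146. ]
```

View pics/w17d.png

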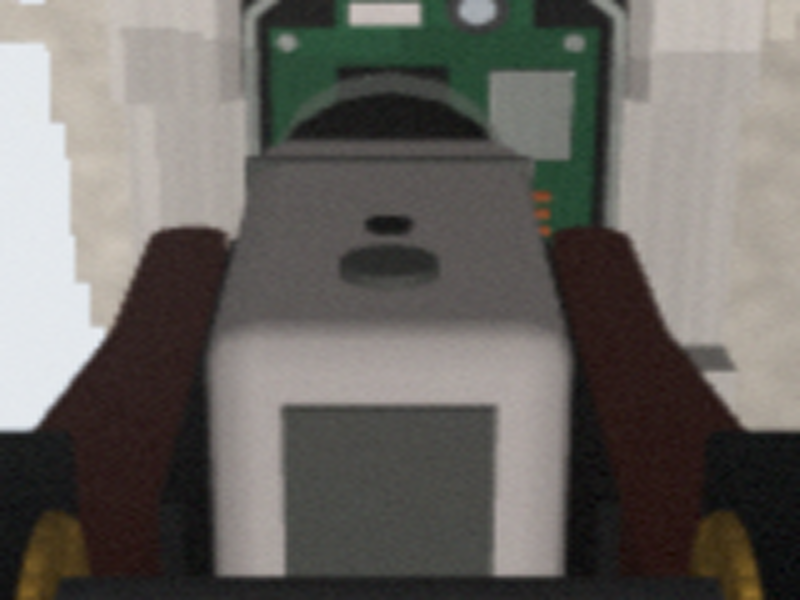

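>>> move_arm(deltas=[[0.6,0.2,3,0,0,0.0005],[0.6,0.1,4,0,0,0],[0,0,1,0,0,0],[0,0,0,0,0,0],[0,0,0,0,0,0]])

```text
t: 19.17
ee_pos: [606.4, 33.3, 95.9]
orientation: [-3.141, -0.0, -0.004]
ft_force: [0.4, -0.1, -1.4]
width: 28.0
```

Run:
```python
from h import *
plan(605.2,33.2,92.2,0.0)
```

```text
t 19.17 pos [606.4  33.3  95.9] yaw 0.0001 w 28.0 shift [-1.2  0.1  3.7] turn [-0.0011 -0.0028  0.0001] rows>= 0.1 F [ 0.4 -0.1 -1.4]
```

>>> move_arm(deltas=[[-0.8,0,2,-0.001,-0.002,0],[-0.3,0,1.3,0,-0.001,0],[0,0,0,0,0,0],[0,0,0,0,0,0],[0,0,0,0,0,0]])

```text
t: 19.58
ee_pos: [605.2, 33.3, 92.3]
orientation: [3.142, 0.0, -0.001]
ft_force: [0.3, -0.1, -1.5]
width: 28.0
```

Run:
```python
from h import *
plan(605.2,33.2,92.2,0.0)
d=grab('wrist','w18');s=grab('side','s18');c=grab('scene','c18')
P=cloud(d)
for v in range(226,310,6): print(v,P[v,318].round(1))
im=np.zeros((600,800,3),np.uint8)
im[:300,:400]=cv2.resize(s['frame'][195:300,260:400,::-1],(400,300),interpolation=cv2.INTER_CUBIC)
im[:300,400:]=cv2.resize(c['frame'][195:300,260:400,::-1],(400,300),interpolation=cv2.INTER_CUBIC)
im[300:,:400]=cv2.resize(d['frame'][195:305,245:390,::-1],(400,300),interpolation=cv2.INTER_CUBIC)
cv2.imwrite('pics/m18.png',im)
```

```text
t 19.58 pos [605.2  33.3  92.3] yaw 0.0001 w 28.0 shift [0.  0.1 0.1] turn [0.0001 0.0005 0.0001] rows>= 0.0 F [ 0.3 -0.1 -1.5]
226 [622.6  33.5  19.1]
232 [617.9  33.4  17.4]
238 [617.4  33.5  30.3]
244 [617.2  33.5  42.7]
250 [618.2  33.5  57.6]
256 [622.7  33.6  80.9]
262 [622.8  33.6  90.1]
268 [623.2  33.6  99.1]
274 [623.6  33.6 107.5]
280 [623.3  33.6 113.5]
286 [624.4  33.6 122.2]
292 [623.3  33.6 125.3]
298 [622.8  33.6 129.7]
304 [622.1  33.6 133.1]
```

View pics/m18.png

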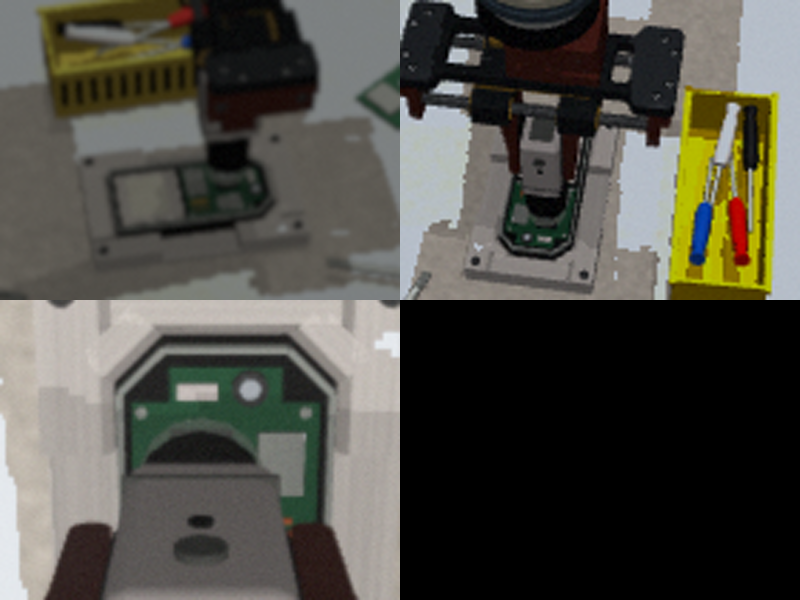

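Run:
```python
from h import *
d=load('w18');P=cloud(d)
for v in range(230,240): print(v,P[v,[312,318,324]].round(1)[:,[0,2]].tolist())
print('rim/jig z', P[205:222,318,2].round(1).tolist())
```

```text
230 [[619.3, 17.1], [619.4, 17.7], [619.3, 17.3]]
231 [[618.6, 17.4], [618.9, 18.5], [618.1, 15.6]]
232 [[617.8, 16.8], [617.9, 17.4], [618.0, 17.7]]
233 [[616.9, 16.2], [617.0, 16.8], [617.2, 17.2]]
234 [[616.3, 16.7], [616.0, 15.7], [616.4, 16.9]]
235 [[615.8, 17.4], [615.6, 16.8], [615.6, 16.8]]
236 [[615.1, 17.6], [614.7, 16.0], [615.0, 17.2]]
237 [[614.2, 17.0], [614.4, 17.3], [614.0, 15.9]]
238 [[613.4, 16.4], [617.4, 30.3], [613.3, 16.1]]
239 [[616.7, 30.0], [617.5, 32.8], [612.7, 16.5]]
rim/jig z [14.8, 14.1, 12.8, 8.0, 10.7, 14.2, 16.5, 19.9, 19.5, 20.8, 16.6, 15.3, 15.3, 15.5, 15.0, 16.4, 17.1]
```

>>> move_arm(deltas=[[0,0,0,0,0,0],[0,0,0,0,0,0],[0,0,0,0,0,0],[0,0,0,0,0,0]])

```text
t: 20.07
ee_pos: [605.4, 33.3, 92.6]
orientation: [3.142, 0.0, 0.0]
ft_force: [-0.0, -0.1, -1.5]
width: 27.5
```

Run:
```python
from h import *
plan(605.2,33.2,92.2,0.0)
```

```text
t 20.07 pos [605.4  33.3  92.6] yaw 0.0002 w 27.5 shift [-0.2  0.1  0.4] turn [ 0.     -0.0001  0.0002] rows>= 0.0 F [-0.  -0.1 -1.5]
```

Run:
```python
from h import *
a=load('scene0')['frame'].astype(int);b=load('c18')['frame'].astype(int)
for n,(x0,y0,x1,y1) in dict(meter=(415,312,492,400),driver=(220,288,272,354),board=(316,325,356,364),tweezers=(286,178,320,220),jar=(208,202,236,238),flux=(204,244,232,274)).items(): print(n,abs(a-b)[y0:y1,x0:x1].mean().round(1))
print(ctrl.close_job())
```

```text
meter 7.7
driver 10.9
board 10.8
tweezers 123.5
jar 7.6
flux 8.3
the job is handed in; nothing more can be done
None
```

Run:
```python
from h import *
a=load('side0')['frame'].astype(int);b=load('s18')['frame'].astype(int)
im=np.vstack([a[280:310,190:290],b[280:310,190:290]]).astype(np.uint8)[:,:,::-1]
cv2.imwrite('pics/tw.png',cv2.resize(im,None,fx=6,fy=6))
```

```text
(no output)
```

View pics/tw.png

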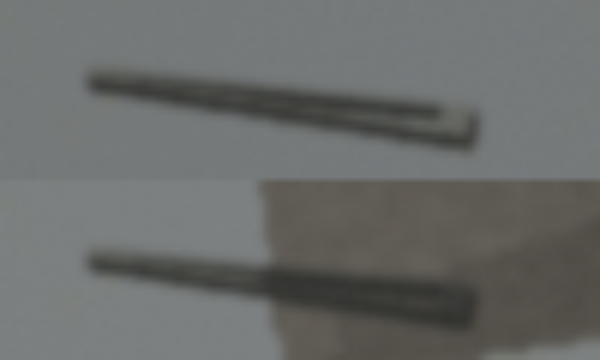

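The phone is seated in the jig, and the job was handed in at about 20 s with the small microscope held over the chip.

**Phone:** I gripped it across its width, lowered it into the pocket with its cut corners at the pocket's cut-corner end, and let go. Depth readings put the rim flat at about 20–21 mm, with the phone square to within about 0.001 rad.

**Microscope:** I took the smallest of the three, the one standing in the cup. It was lifted straight up and carried with its lens roughly 120 mm above the bench, well over the basket.

**Last checks:**
- The lens centre measured about (602.4, 33.5) mm against the chip at (602.5, 33.6) mm.
- The gap to the chip is about 10–11 mm. The tool-pose estimate gave 10.3 mm and the depth image gave 10.5–11 mm.
- The tool reads vertical to about 0.001 rad with yaw about 0. The camera hinted at a body lean of no more than about 0.01 rad, which is within its calibration error.
- The holding force was a steady 1.5 N, roughly the microscope's weight.
- In the scene view, the meter, driver, spare board, jar and bottle had not moved. The arm blocked the tweezers there, and a side view taken afterwards from the saved pictures shows them in place.

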